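Shut and lock the tool cabinet with its T-toggle

TASK

Slide the tool cabinet's door fully shut, then line the orange T-toggle up with the brass-edged slot and push it all the way down so its foot passes through. Then give it a quarter turn so that its handle lies along the track and holds the door, and let go. Leave the other things on the table, and the spanner in the cabinet, where they are.

Things in the scene. Friction and masses are not known exactly. Their poses are not given: they have to be found in the camera images.
- cabinet: Low black steel tool cabinet, fixed to the table, 280 (x) x 400 (y) mm, its flat top plate at z 90 mm; origin under its centre, on the table. Its x axis points away from the robot at yaw 0, its y axis runs along the two brass tracks (the rear one's top is at z 118). An open tool well (depth 80) lies under the -y half of the top. A brass strip at the -y end reaches z 112.
- door (a joint): How far the sliding door is open, m. 0 = fully shut, against an end stop; grows as the door slides along the cabinet's +y axis, to 0.125. The door is a black plate, 176 x 230 mm, its upper face 110 mm above the table, with a tab 64 mm wide (y) over the cabinet's front (-x) margin that carries the toggle. About 3 N of friction; it stays where it is left.
- door_grip (a point): Centre of the door's steel fin, an upright block 70 (x) x 14 (y) x 40 mm high standing on the door (z 110 to 150). Push or pull it along the cabinet's y axis. Site axes are those of the cabinet.
- toggle_handle (a point): Centre of the orange cross handle of the T-toggle, a bar 110 (its own x) x 16 x 16 mm on a 16 mm upright shaft. It travels with the door. Raised, its centre is 173 mm above the table; fully down, 151 mm. The shaft has a 26 mm collar 25 to 31 mm below the handle's centre; below it a 36 mm brass boss on the door tab reaches z 120. Site x along the handle, z up.
- toggle_foot (a point): Centre of the toggle's steel foot at the lower end of its shaft, under the door tab and not seen from above: a bar 46 x 12 x 10 mm high, parallel to the handle, 76 mm below the handle's centre.
- toggle_lift (a joint): How far the toggle is pushed down, m: 0 = raised, 0.022 = fully down. Friction holds it at any height; pushing takes about 3 N. The foot enters the slot only when the door is shut (within 1 mm) and the handle lies along the slot within about 0.15 rad; otherwise it meets the cabinet top after 2 mm. It can be turned only while raised or from 0.019 m down.
- toggle_turn (a joint): Turn of the toggle, rad, counter-clockwise from above, between stops at -1.62 and 1.62. 0 = handle and foot along the slot (across the track, along the cabinet's x axis); 1.57 or -1.57 = handle along the track, where it locks once down; either way serves. Turning takes about 0.06 N m and it stays where it is left.
- slot (a point): Centre of the mouth of the lock slot in the cabinet's front margin: 56 mm (cabinet x) by 22 mm (cabinet y), through a 6 mm plate, framed in brass, 90 mm above the table, seen while the door is open. With the door shut the toggle's axis stands over it.
- spanner: Steel spanner, 150 mm, lying in the tool well. Leave it.
- sensor_housing: Cream plastic sensor housing, 120 x 66 x 40 mm with a short round nose at +x, on the table; origin under its centre. Leave it.
- ground_lug: Copper ground lug, 103 x 32 x 22 mm, on the table. Leave it.
- valve_cap: Red rubber valve cap, 62 mm diameter, 40 mm high, on the table. Leave it.
- meter: Grey hand meter, 140 x 72 x 38 mm, on the table. Leave it.
- battery_pack: White battery pack, 75 x 50 x 30 mm, on the table. Leave it.

How it is judged (in metres and radians):
On the way:
1. with the door shut, the toggle's foot has passed down through the slot (value of joint door below 0.005 m and value of joint toggle_lift above 0.0185 m), for 0.1 s.
At the end, for the whole second after the job is handed in: The door is shut (within 5 mm), the toggle is down with its foot under the plate (16 mm or more), its handle lies along the track (turned at least 1.25 rad from the slot's direction, either way) and at rest (value of joint door below 0.005 m and value of joint toggle_lift above 0.016 m and (value of joint toggle_turn above 1.25 rad or value of joint toggle_turn below -1.25 rad) and velocity of joint toggle_turn between -0.1 and 0.1 rad/s); the robot touches nothing.
It fails at once if a bystander was moved by more than 30 mm (distance of any of spanner, sensor_housing, ground_lug, valve_cap, meter, battery_pack from where it was at the start of the episode above 0.03 m).
It also fails if it takes over 72 s, if anything falls off the work surface, if the arm or the gripper's body presses on something with over 40 N, if the wrist force passes 120 N, or if a joint passes its speed limit or range.

ROBOT

A 6-joint arm with a two-finger parallel gripper is mounted at the origin on the work surface. World frame = base frame: x ahead of the robot, y to its left, z up, the work surface at z = 0. Lengths are in m, angles in degrees, forces in N, time in s.
With the tool pointing down it reaches from about 0.3 to 0.875 m from the base axis. Payload 4.2 kg.
Tool frame: the origin (TCP) lies between the finger pads; the fingertips stand 17 mm ahead of it and the grasp point (between the pads) lies 2 mm behind it; z points along the fingers, y is the direction in which the jaws open and shut (so a half turn about z gives the same grasp; the last joint's range is limited). The gripper opens to 85 mm and grips with 20 to 120 N. Pads are 22 mm wide; open, the fingers measure 114 mm over their backs; the gripper's body (76 mm by 85 mm) begins 54 mm behind the grasp point. The pads swing forward as they close: fully open they stand 13 mm farther back than shut.
Start: joints at [-64.4, 18.312, 89.639, -0, 72.044, -1.146], TCP at [0.259, -0.513, 0.248] pointing down, gripper open.
Joint ranges: [-177.97, 177.97], [-48.28, 115.42], [12.27, 149.76], [-77.06, 257.06], [2.81, 150.46], [-146.56, 146.56]. Speed limits (degrees/s): [147.25, 147.25, 180, 180, 180, 180].

INTERFACE

Orientations are given as a 3x3 rotation matrix whose columns are the frame's x, y, z axes.
In Python, from station import bot gives the robot as it stands. The module is installed in compiled form; this text tells all that it offers.
- The arm moves only by the tool jog_arm, never from a script. Its argument "deltas" is a list of rows, each an object of numbers: "hand": the opening, from 0 (shut) to 1 (fully open); "dx", "dy", "dz": the shift along the tool's x, y, z in cm; "rx", "ry", "rz": the turn, a rotation vector about the tool's x, y, z in degrees. In form: [{"hand": .., "dx": .., "dy": .., "dz": .., "rx": .., "ry": .., "rz": ..}, ...]. A call has 1 to 5 rows; each row is the pose to reach, as a shift and turn from the pose measured when the call began, along the tool's axes at that moment; what a row does not reach only later rows make up. A row lasts 1/8 s, in which the tool goes at most 62.5 mm and 10.7 degrees, less where a joint would pass 70% of its speed; a pose out of reach is approached as far as the arm can. A call with a gripper value outside its range is refused whole. The fingers move at their own pace and stop on an object; "squeeze" is the grip in N (left out, the last holds). Time passes only in rows, so rows that repeat a pose let the fingers close. It gives the time, the measured TCP pose, the force and the opening at its end, in the units of the state.
- bot.get_state(): the state, without advancing time (a new reading comes with each control period).
- bot.snapshot(name): name is "side" or "top" or "wrist"; returns a dict with "image" (384x512x3 uint8, blue, green, red), "range_z" (384x512 float32, m along the optical axis (not along the pixel's ray), 0 where there is no reading), "fx", "fy", "cx", "cy" (pixels), "R" (3x3) and "t" (3): a world point X has camera coordinates R X + t. Camera axes: x right, y down, z forward; pixel columns grow to the right and rows downward; lengths in m; the calibration is good to about 2 mm. The wrist camera is an equidistant fisheye: a pixel r from the principal point sees the ray r / f radians off the axis. A picture is of the moment at which its call begins.
- bot.job_done(): hands the job in, once; it reports no verdict.
The state is a dict: "time_s": time; "qpos": joint angles; "joint_vel": joint speeds; "tau": joint torques, N m; "ee_pos": TCP position; "orientation": TCP orientation; "force": force on the tool from outside, world axes, zero at the start; "ft_torque": the same for the moment, N m; "width": finger opening in m.
Only numpy, scipy, OpenCV 4.12 (cv2) and the standard library are available. Lean on these libraries where they do the work, as an engineer would, in place of code of your own. Each camera call takes 0.05 s, during which the arm holds its last target.

## Working session

There is one attempt and no reset: what is moved stays moved. The work goes in short steps, Python scripts to look and compute and a tool call to move; the robot and the scene stay as the last step left them, time stands still between calls to the robot, and variables do not carry over. Pictures are saved under pics/ and viewed, and the job is handed in when it is done.

Besides the shell and the picture viewer there is one more tool, called after "Emit:" as name(argument=value, ...), one argument or row to a line, values as JSON. jog_arm: Moves the arm, as the interface text tells. Its arguments: {"type":"object","properties":{"deltas":{"type":"array","items":{"type":"object","properties":{"hand":{"type":"number"},"dx":{"type":"number"},"dy":{"type":"number"},"dz":{"type":"number"},"rx":{"type":"number"},"ry":{"type":"number"},"rz":{"type":"number"}}}},"squeeze":{"type":"number"}},"required":["deltas"]}

```bash
mkdir -p pics
cat > h.py <<'E'
import numpy as np, cv2
from station import bot
def snap(n,fn):
    s=bot.snapshot(n); cv2.imwrite('pics/'+fn,s['image']); return s
def ray(s,u,v):
    R=np.array(s['R']);t=np.array(s['t'])
    d=R.T@np.array([(u-s['cx'])/s['fx'],(v-s['cy'])/s['fy'],1.]); return -R.T@t,d
def onz(s,u,v,z):
    c,d=ray(s,u,v); return c+d*(z-c[2])/d[2]
def bydepth(s,u,v):
    c,d=ray(s,u,v); return c+d*s['range_z'][int(v),int(u)]
E
python3 - <<'E'
from h import *
for n in('top','side'):
    s=snap(n,n+'0.png'); print(n,s['fx'],s['R'],s['t']); np.savez(n+'0.npz',**s)
print(bot.get_state())
E
```

```text
top 375.3710662724389 [[-0.01907068 -0.99981578  0.00217226]
 [-0.98281931  0.01834747 -0.18365615]
 [ 0.18358246 -0.00563738 -0.98298815]] [-0.02739007  0.51858265  1.13919583]
side 474.5617381700139 [[ 0.99701387 -0.07720028  0.00185975]
 [-0.05515032 -0.72869083 -0.68261857]
 [ 0.05405353  0.68047762 -0.73077249]] [-0.50772799  0.07760189  1.68875148]
{'time_s': 0.1, 'qpos': array([-6.44013480e+01,  1.83478906e+01,  8.96987089e+01, -2.97374179e-05,
        7.20444131e+01, -1.14584811e+00]), 'joint_vel': array([-0.02593791, -0.16093933, -0.15295707, -0.09449556,  0.00798645,
        0.0559058 ]), 'tau': array([ 5.25928190e-04, -4.16408050e+01, -2.34705770e+01, -1.93711475e-05,
        4.94286636e-03, -1.52831791e-05]), 'ee_pos': array([ 0.25858808, -0.51313149,  0.24757198]), 'orientation': array([[ 8.93022083e-01,  4.50012320e-01, -6.86766404e-04],
       [ 4.50012842e-01, -8.93020935e-01,  1.43233586e-03],
       [ 3.12720083e-05, -1.58816126e-03, -9.99998738e-01]]), 'force': array([0.33576226, 0.16697226, 0.81936005]), 'ft_torque': array([-0.02307525, -0.01180418,  0.02390508]), 'width': 0.08543988461621256}
```

View pics/top0.png

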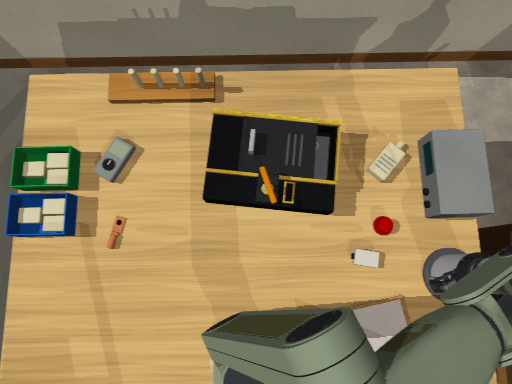

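View pics/side0.png

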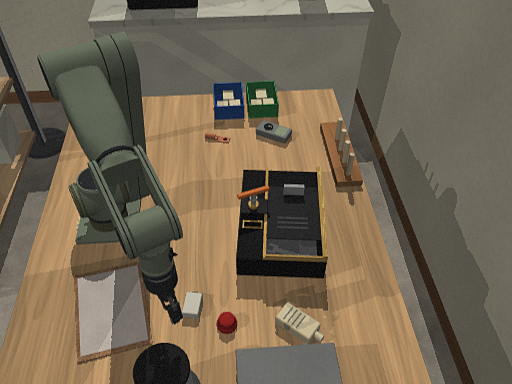

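The top view shows the cabinet spanning about (205–340, 112–213), the orange handle at (267,185), the slot at (289,191) and the fin at (252,140). The door is partly open. Next I'll measure these.

Run:
```python
from h import *
s=dict(np.load('top0.npz')); im=s['image']; hsv=cv2.cvtColor(im,cv2.COLOR_BGR2HSV)
def comps(m,z,mn=15):
    n,l,st,c=cv2.connectedComponentsWithStats(m.astype(np.uint8))
    for i in range(1,n):
        if st[i,4]<mn: continue
        ys,xs=np.where(l==i); r=cv2.minAreaRect(np.c_[xs,ys].astype(np.float32))
        P=[onz(s,*p,z)[:2].round(4).tolist() for p in cv2.boxPoints(r)]
        print(st[i],r, 'cen',onz(s,*r[0],z)[:2].round(4),P)
roi=np.zeros(im.shape[:2],bool); roi[105:220,195:350]=1
H,S,V=cv2.split(hsv)
o=(H>=6)&(H<=17)&(S>180)&(V>140)&roi
print('orange');comps(o,.181)
y=(H>=20)&(H<=32)&(S>120)&(V>80)&roi
print('brass');comps(y,.09)
g=(S<60)&(V>110)&roi
print('grey');comps(g,.15)
cv2.imwrite('pics/crop.png',cv2.resize(im[100:225,195:350],None,fx=5,fy=4.8,interpolation=cv2.INTER_CUBIC)[:600,:775])
```

```text
orange
[259 167  18  36  82] ((267.6015625, 184.28770446777344), (37.66414260864258, 5.380589962005615), 70.55996704101562) cen [ 0.5047 -0.0667] [[0.5538, -0.043], [0.5588, -0.0575], [0.4564, -0.0901], [0.4516, -0.0758]]
brass
[ 211  108  132   77 1223] ((273.97900390625, 145.85906982421875), (132.11318969726562, 65.08202362060547), 5.552970886230469) cen [ 0.6444 -0.0928] [[0.5652, 0.1213], [0.7761, 0.1026], [0.7257, -0.3127], [0.5177, -0.2807]]
[205 168  54   9 216] ((231.44554138183594, 172.04454040527344), (53.43349838256836, 4.179156303405762), 5.710592269897461) cen [0.5631 0.0403] [[0.5665, 0.1226], [0.5796, 0.1214], [0.5598, -0.042], [0.5467, -0.0405]]
[282 181  13  23 130] ((288.5, 192.00003051757812), (11.25361442565918, 21.565065383911133), 6.009006023406982) cen [ 0.4976 -0.133 ] [[0.4668, -0.1115], [0.533, -0.1205], [0.5287, -0.1546], [0.4626, -0.1453]]
[261 185   7  10  29] ((263.45947265625, 190.2432403564453), (10.229792594909668, 3.719923973083496), 54.46232223510742) cen [ 0.5045 -0.0569] [[0.5143, -0.0434], [0.5208, -0.0528], [0.4947, -0.0703], [0.4882, -0.0609]]
grey
[248 129   7  22 103] ((251.39022827148438, 139.48780822753906), (4.638124942779541, 21.42371940612793), 6.340190887451172) cen [ 0.6468 -0.0232] [[0.6151, -0.0124], [0.6807, -0.0204], [0.6789, -0.0341], [0.6133, -0.0259]]
```

View pics/crop.png

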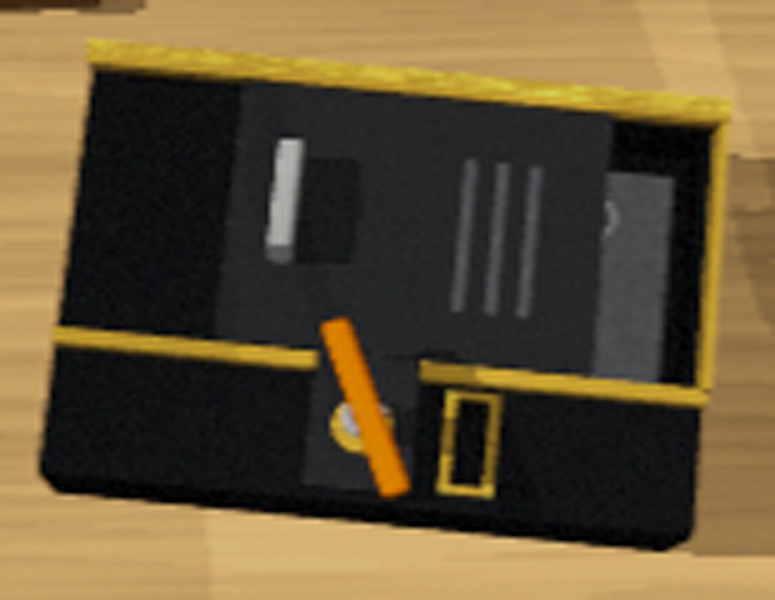

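Slot at about (0.498,-0.133). Cabinet yaw is about -7° and the door is about 67 mm open. The handle is at (0.505,-0.067) with yaw about 17.7°, so the turn is about +0.43 rad. My plan is one grasp of the handle: align it, drag the door shut, push down, turn and release.

```bash
cat >> h.py <<'E'
from scipy.spatial.transform import Rotation as Ro
def plan(p,yaw):
    st=bot.get_state(); R=st['orientation']; a=np.deg2rad(yaw)
    x=np.array([np.cos(a),np.sin(a),0]); z=np.array([0,0,-1.]); T=np.c_[x,np.cross(z,x),z]
    print('t',st['time_s'],'pos',st['ee_pos'].round(4),'yaw',np.rad2deg(np.arctan2(R[1,0],R[0,0])).round(2),'F',st['force'].round(1),'M',st['ft_torque'].round(2),'w',st['width'].round(4),'q6',st['qpos'][5].round(1))
    print('d cm',(R.T@(np.array(p)-st['ee_pos'])*100).round(2),'r deg',np.rad2deg(Ro.from_matrix(R.T@T).as_rotvec()).round(2))
E
python3 -c "
from h import *
plan([.505,-.067,.248],17.7)"
```

```text
Traceback (most recent call last):
  File "h.py", line 16, in plan
    print('t',st['time_s'],'pos',st['ee_pos'].round(4),'yaw',np.rad2deg(np.arctan2(R[1,0],R[0,0])).round(2),'F',st['force'].round(1),'M',st['ft_torque'].round(2),'w',st['width'].round(4),'q6',st['qpos'][5].round(1))
                                                                                                                                                                      ^^^^^^^^^^^^^^^^^
AttributeError: 'float' object has no attribute 'round'
```

```bash
sed -i "s/st\['width'\].round(4)/round(st['width'],4)/" h.py
python3 -c "
from h import *
plan([.505,-.067,.248],17.7)"
```

```text
t 0.1 pos [ 0.2586 -0.5131  0.2476] yaw 26.74 F [0.3 0.2 0.8] M [-0.02 -0.01  0.02] w 0.0854 q6 -1.1
d cm [ 42.08 -28.75   0.  ] r deg [-0.09  0.01  9.04]
```

Emit:
jog_arm(
  deltas=[
    {"hand": 1,"dx": 5,"dy": -3.4,"rz": 2},
    {"hand": 1,"dx": 10,"dy": -6.8,"rz": 4},
    {"hand": 1,"dx": 15,"dy": -10.2,"rz": 6},
    {"hand": 1,"dx": 20,"dy": -13.6,"rz": 9},
    {"hand": 1,"dx": 25,"dy": -17,"rz": 9},
  ],
)

```text
invalid input at $.deltas[0]: expected keys hand, dx, dy, dz, rx, ry, rz
```

```bash
python3 -c "
from h import *
plan([.505,-.067,.248],17.7)"
```

```text
t 0.1 pos [ 0.2586 -0.5131  0.2476] yaw 26.74 F [0.3 0.2 0.8] M [-0.02 -0.01  0.02] w 0.0854 q6 -1.1
d cm [ 42.08 -28.75   0.  ] r deg [-0.09  0.01  9.04]
```

Emit:
jog_arm(
  deltas=[
    {"hand": 1,"dx": 5,"dy": -3.4,"dz": 0,"rx": 0,"ry": 0,"rz": 2},
    {"hand": 1,"dx": 10,"dy": -6.8,"dz": 0,"rx": 0,"ry": 0,"rz": 4},
    {"hand": 1,"dx": 15,"dy": -10.2,"dz": 0,"rx": 0,"ry": 0,"rz": 6},
    {"hand": 1,"dx": 20,"dy": -13.6,"dz": 0,"rx": 0,"ry": 0,"rz": 9},
    {"hand": 1,"dx": 25,"dy": -17,"dz": 0,"rx": 0,"ry": 0,"rz": 9},
  ],
)

```text
time_s: 0.72
ee_pos: [0.4058, -0.247, 0.2477]
orientation: [[0.953, 0.304, -0.001], [0.304, -0.953, 0.002], [-0.0, -0.002, -1.0]]
force: [0.9, 0.2, -0.6]
width: 0.0855
```

```bash
python3 -c "
from h import *
plan([.505,-.067,.248],17.7)"
```

```text
t 0.725 pos [ 0.4058 -0.247   0.2477] yaw 17.71 F [ 0.9  0.2 -0.6] M [ 0.   -0.06 -0.02] w 0.0855 q6 39.5
d cm [ 1.492e+01 -1.413e+01 -1.000e-02] r deg [-0.1   0.01  0.01]
```

Emit:
jog_arm(
  deltas=[
    {"hand": 1,"dx": 4,"dy": -3.8,"dz": 0,"rx": 0,"ry": 0,"rz": 0},
    {"hand": 1,"dx": 8,"dy": -7.5,"dz": 0,"rx": 0,"ry": 0,"rz": 0},
    {"hand": 1,"dx": 12,"dy": -11.3,"dz": 0,"rx": 0,"ry": 0,"rz": 0},
    {"hand": 1,"dx": 14.9,"dy": -14.1,"dz": 0,"rx": 0,"ry": 0,"rz": 0},
    {"hand": 1,"dx": 14.9,"dy": -14.1,"dz": 0,"rx": 0,"ry": 0,"rz": 0},
  ],
)

```text
time_s: 1.35
ee_pos: [0.5056, -0.0652, 0.2473]
orientation: [[0.951, 0.308, -0.001], [0.308, -0.951, 0.002], [-0.001, -0.002, -1.0]]
force: [-0.2, -1.0, -0.2]
width: 0.0856
```

```bash
python3 -c "
from h import *
plan([.505,-.067,.173],17.7)
snap('wrist','w1.png');snap('side','s1.png')"
```

```text
t 1.35 pos [ 0.5056 -0.0652  0.2473] yaw 17.94 F [-0.2 -1.  -0.2] M [-0.03  0.03  0.01] w 0.0856 q6 63.3
d cm [-0.11  0.17  7.43] r deg [-0.14  0.04  0.24]
```

View pics/w1.png

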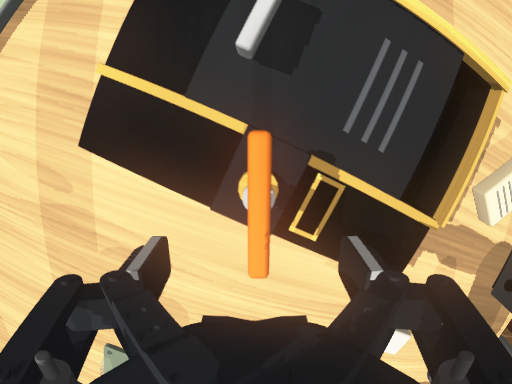

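View pics/s1.png

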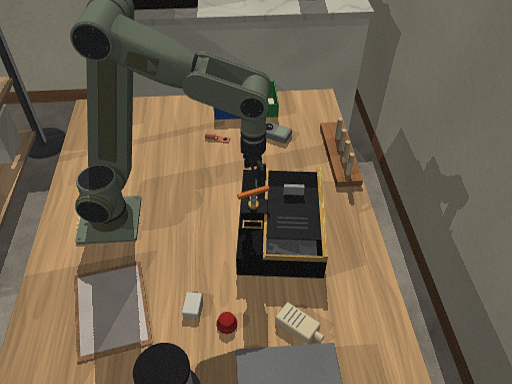

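The wrist view shows the handle at col 259, midway between the fingers (about cols 150 and 362) and parallel to the tool x axis. I'll descend and grip.

Emit:
jog_arm(
  deltas=[
    {"hand": 1,"dx": -0.1,"dy": 0.15,"dz": 3,"rx": 0,"ry": 0,"rz": 0},
    {"hand": 1,"dx": -0.1,"dy": 0.15,"dz": 6,"rx": 0,"ry": 0,"rz": 0},
    {"hand": 1,"dx": -0.1,"dy": 0.15,"dz": 7.4,"rx": 0,"ry": 0,"rz": 0},
    {"hand": 1,"dx": -0.1,"dy": 0.15,"dz": 7.4,"rx": 0,"ry": 0,"rz": 0},
    {"hand": 0.5,"dx": -0.1,"dy": 0.15,"dz": 7.4,"rx": 0,"ry": 0,"rz": 0},
  ],
)

```text
time_s: 2.08
ee_pos: [0.5045, -0.0695, 0.1745]
orientation: [[0.952, 0.305, -0.0], [0.305, -0.952, 0.001], [0.0, -0.001, -1.0]]
force: [0.1, 0.8, 1.0]
width: 0.0696
```

Emit:
jog_arm(
  deltas=[
    {"hand": 0,"dx": 0,"dy": 0,"dz": 0,"rx": 0,"ry": 0,"rz": 0},
    {"hand": 0,"dx": 0,"dy": 0,"dz": 0,"rx": 0,"ry": 0,"rz": 0},
    {"hand": 0,"dx": 0,"dy": 0,"dz": 0,"rx": 0,"ry": 0,"rz": 0},
    {"hand": 0,"dx": 0,"dy": 0,"dz": 0,"rx": 0,"ry": 0,"rz": 0},
    {"hand": 0,"dx": 0,"dy": 0,"dz": 0,"rx": 0,"ry": 0,"rz": 0},
  ],
  squeeze=40,
)

```text
time_s: 2.7
ee_pos: [0.5044, -0.0693, 0.1747]
orientation: [[0.952, 0.305, -0.0], [0.305, -0.952, 0.001], [0.0, -0.001, -1.0]]
force: [-1.6, 1.3, 3.9]
width: 0.0153
```

```bash
python3 -c "
from h import *
plan([.505,-.067,.173],-7)
snap('wrist','w2.png')"
```

```text
t 2.7 pos [ 0.5044 -0.0693  0.1747] yaw 17.73 F [-1.6  1.3  3.9] M [0.18 0.24 0.06] w 0.0153 q6 63.1
d cm [ 0.13 -0.2   0.17] r deg [-6.000e-02  1.000e-02  2.473e+01]
```

View pics/w2.png

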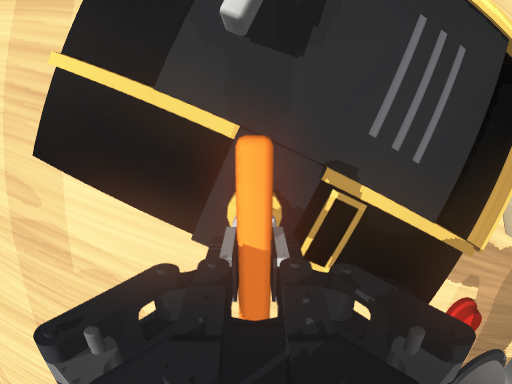

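Gripped at width 15.3 mm. Next I'll turn it into line with the slot.

Emit:
jog_arm(
  deltas=[
    {"hand": 0,"dx": 0,"dy": 0,"dz": 0,"rx": 0,"ry": 0,"rz": 6},
    {"hand": 0,"dx": 0,"dy": 0,"dz": 0,"rx": 0,"ry": 0,"rz": 12},
    {"hand": 0,"dx": 0,"dy": 0,"dz": 0,"rx": 0,"ry": 0,"rz": 18},
    {"hand": 0,"dx": 0,"dy": 0,"dz": 0,"rx": 0,"ry": 0,"rz": 24.7},
    {"hand": 0,"dx": 0,"dy": 0,"dz": 0,"rx": 0,"ry": 0,"rz": 24.7},
  ],
  squeeze=60,
)

```text
time_s: 3.38
ee_pos: [0.5042, -0.0687, 0.1747]
orientation: [[0.993, -0.12, -0.001], [-0.12, -0.993, 0.002], [-0.001, -0.002, -1.0]]
force: [-1.2, 3.5, 2.6]
width: 0.0146
```

```bash
python3 -c "
from h import *
plan([.4976,-.133,.1747],-7)
snap('wrist','w3.png')"
```

```text
t 3.375 pos [ 0.5042 -0.0687  0.1747] yaw -6.91 F [-1.2  3.5  2.6] M [ 0.51  0.25 -0.08] w 0.0146 q6 87.7
d cm [ 0.12  6.46 -0.02] r deg [-0.12  0.05  0.09]
```

View pics/w3.png

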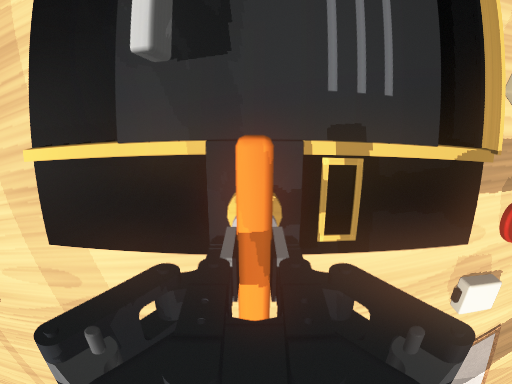

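The handle (col 255) is upright in the wrist view, parallel to the slot (cols 320–362) and perpendicular to the track. Now I'll drag the door shut.

Emit:
jog_arm(
  deltas=[
    {"hand": 0,"dx": 0,"dy": 1.2,"dz": 0,"rx": 0,"ry": 0,"rz": 0},
    {"hand": 0,"dx": 0,"dy": 2.4,"dz": 0,"rx": 0,"ry": 0,"rz": 0},
    {"hand": 0,"dx": 0,"dy": 3.6,"dz": 0,"rx": 0,"ry": 0,"rz": 0},
    {"hand": 0,"dx": 0,"dy": 4.8,"dz": 0,"rx": 0,"ry": 0,"rz": 0},
    {"hand": 0,"dx": 0,"dy": 5.6,"dz": 0,"rx": 0,"ry": 0,"rz": 0},
  ],
)

```text
time_s: 4.05
ee_pos: [0.4973, -0.1254, 0.1745]
orientation: [[0.993, -0.12, -0.001], [-0.12, -0.993, 0.002], [-0.001, -0.002, -1.0]]
force: [-1.4, 2.9, 3.8]
width: 0.0148
```

```bash
python3 -c "
from h import *
plan([.4976,-.133,.1747],-7)
snap('wrist','w4.png')"
```

```text
t 4.05 pos [ 0.4973 -0.1254  0.1745] yaw -6.9 F [-1.4  2.9  3.8] M [0.49 0.15 0.04] w 0.0148 q6 81.4
d cm [ 0.12  0.75 -0.02] r deg [-0.1   0.05  0.1 ]
```

View pics/w4.png

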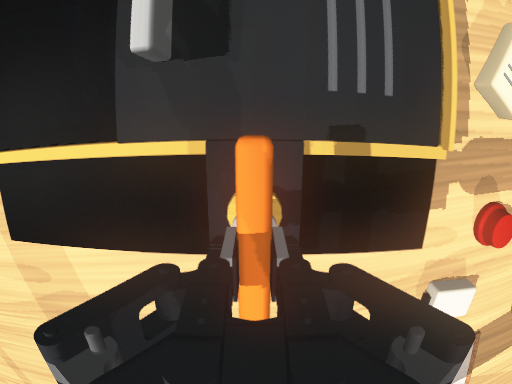

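The door is moving with the handle and its right edge (col ~440) is close to the end strip. I'll creep to the stop.

Emit:
jog_arm(
  deltas=[
    {"hand": 0,"dx": 0,"dy": 0.3,"dz": 0,"rx": 0,"ry": 0,"rz": 0},
    {"hand": 0,"dx": 0,"dy": 0.5,"dz": 0,"rx": 0,"ry": 0,"rz": 0},
    {"hand": 0,"dx": 0,"dy": 0.7,"dz": 0,"rx": 0,"ry": 0,"rz": 0},
    {"hand": 0,"dx": 0,"dy": 0.9,"dz": 0,"rx": 0,"ry": 0,"rz": 0},
    {"hand": 0,"dx": 0,"dy": 0.9,"dz": 0,"rx": 0,"ry": 0,"rz": 0},
  ],
)

```text
time_s: 4.72
ee_pos: [0.4964, -0.1334, 0.1744]
orientation: [[0.993, -0.121, -0.001], [-0.121, -0.993, 0.004], [-0.001, -0.004, -1.0]]
force: [-0.5, 9.4, 3.5]
width: 0.0146
```

```bash
python3 -c "
from h import *
plan([.4976,-.133,.1747],-7)"
```

```text
t 4.725 pos [ 0.4964 -0.1334  0.1744] yaw -6.94 F [-0.5  9.4  3.5] M [ 1.35 -0.03  0.07] w 0.0146 q6 80.3
d cm [ 0.12 -0.06 -0.03] r deg [-0.24  0.06  0.06]
```

The reaction has risen to 9.4 N, which means the end stop. I'll press down in stages with a slight bias against the stop.

Emit:
jog_arm(
  deltas=[
    {"hand": 0,"dx": 0,"dy": 0.15,"dz": 0.2,"rx": 0,"ry": 0,"rz": 0},
    {"hand": 0,"dx": 0,"dy": 0.15,"dz": 0.5,"rx": 0,"ry": 0,"rz": 0},
    {"hand": 0,"dx": 0,"dy": 0.15,"dz": 0.8,"rx": 0,"ry": 0,"rz": 0},
  ],
)

```text
time_s: 5.1
ee_pos: [0.4964, -0.1334, 0.1664]
orientation: [[0.993, -0.121, -0.0], [-0.121, -0.993, 0.007], [-0.001, -0.007, -1.0]]
force: [-0.5, 7.9, 3.7]
width: 0.0146
```

```bash
python3 -c "
from h import *
plan([.4976,-.133,.1747],-7)"
```

```text
t 5.1 pos [ 0.4964 -0.1334  0.1664] yaw -6.94 F [-0.5  7.9  3.7] M [1.16 0.02 0.09] w 0.0146 q6 80.2
d cm [ 0.12 -0.06 -0.83] r deg [-0.4   0.06  0.06]
```

The toggle is 8 mm down at only 3.7 N, so the foot is in the slot (unless the fingers slid). I'll continue.

Emit:
jog_arm(
  deltas=[
    {"hand": 0,"dx": 0,"dy": 0.1,"dz": 0.4,"rx": 0,"ry": 0,"rz": 0},
    {"hand": 0,"dx": 0,"dy": 0.1,"dz": 0.8,"rx": 0,"ry": 0,"rz": 0},
    {"hand": 0,"dx": 0,"dy": 0.1,"dz": 1.2,"rx": 0,"ry": 0,"rz": 0},
    {"hand": 0,"dx": 0,"dy": 0.1,"dz": 1.45,"rx": 0,"ry": 0,"rz": 0},
    {"hand": 0,"dx": 0,"dy": 0.1,"dz": 1.5,"rx": 0,"ry": 0,"rz": 0},
  ],
)

```text
time_s: 5.72
ee_pos: [0.4964, -0.1334, 0.1529]
orientation: [[0.993, -0.121, 0.001], [-0.121, -0.993, 0.008], [-0.0, -0.008, -1.0]]
force: [-3.9, 7.1, 16.6]
width: 0.0145
```

```bash
python3 -c "
from h import *
plan([.4976,-.133,.1747],-7)
snap('side','s5.png')
im=cv2.imread('pics/s5.png');cv2.imwrite('pics/s5c.png',cv2.resize(im[140:290,200:350],None,fx=4,fy=4))
"
```

```text
t 5.725 pos [ 0.4964 -0.1334  0.1529] yaw -6.93 F [-3.9  7.1 16.6] M [0.99 0.72 0.08] w 0.0145 q6 80.0
d cm [ 0.11 -0.07 -2.18] r deg [-0.47  0.03  0.07]
```

View pics/s5c.png

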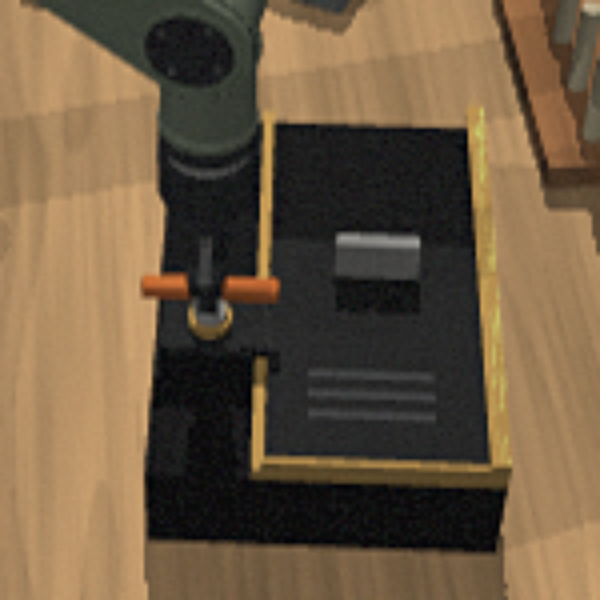

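Bottomed out: about 21.5 mm of travel and 16.6 N. The side view shows the door against the end strip. Now the quarter turn, counter-clockwise from above.

Emit:
jog_arm(
  deltas=[
    {"hand": 0,"dx": 0,"dy": 0.03,"dz": 0.05,"rx": 0,"ry": 0,"rz": -9},
    {"hand": 0,"dx": 0,"dy": 0.03,"dz": 0.05,"rx": 0,"ry": 0,"rz": -18},
    {"hand": 0,"dx": 0,"dy": 0.03,"dz": 0.05,"rx": 0,"ry": 0,"rz": -27},
    {"hand": 0,"dx": 0,"dy": 0.03,"dz": 0.05,"rx": 0,"ry": 0,"rz": -36},
    {"hand": 0,"dx": 0,"dy": 0.03,"dz": 0.05,"rx": 0,"ry": 0,"rz": -45},
  ],
)

```text
time_s: 6.4
ee_pos: [0.4968, -0.1348, 0.1531]
orientation: [[0.783, 0.621, 0.002], [0.621, -0.783, 0.005], [0.005, -0.003, -1.0]]
force: [-0.7, -0.9, 5.4]
width: 0.0146
```

```bash
python3 -c "
from h import *
plan([.4964,-.1334,.1526],81)"
```

```text
t 6.4 pos [ 0.4968 -0.1348  0.1531] yaw 38.42 F [-0.7 -0.9  5.4] M [-0.34  0.25 -0.07] w 0.0146 q6 34.7
d cm [ 0.06 -0.14  0.05] r deg [ -0.05  -0.33 -42.58]
```

Emit:
jog_arm(
  deltas=[
    {"hand": 0,"dx": 0,"dy": 0,"dz": 0.05,"rx": 0,"ry": 0,"rz": -9},
    {"hand": 0,"dx": 0,"dy": 0,"dz": 0.05,"rx": 0,"ry": 0,"rz": -18},
    {"hand": 0,"dx": 0,"dy": 0,"dz": 0.05,"rx": 0,"ry": 0,"rz": -27},
    {"hand": 0,"dx": 0,"dy": 0,"dz": 0.05,"rx": 0,"ry": 0,"rz": -36},
    {"hand": 0,"dx": 0,"dy": 0,"dz": 0.05,"rx": 0,"ry": 0,"rz": -43},
  ],
)

```text
time_s: 7.02
ee_pos: [0.4982, -0.1357, 0.1531]
orientation: [[0.145, 0.989, 0.005], [0.989, -0.145, 0.003], [0.004, 0.005, -1.0]]
force: [2.4, 0.0, 1.9]
width: 0.0148
```

```bash
python3 -c "
from h import *
plan([.4964,-.1334,.1526],82)
snap('wrist','w6.png')"
```

```text
t 7.025 pos [ 0.4982 -0.1357  0.1531] yaw 81.69 F [2.4 0.  1.9] M [ 0.02 -0.13 -0.1 ] w 0.0148 q6 -8.5
d cm [ 0.2  -0.21  0.05] r deg [ 0.28 -0.22 -0.31]
```

View pics/w6.png

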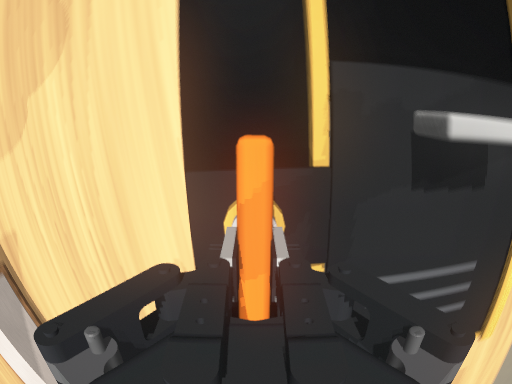

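The handle (col 255) is parallel to the track (col ~318). I'll release and lift.

Emit:
jog_arm(
  deltas=[
    {"hand": 0.3,"dx": 0,"dy": 0,"dz": 0.03,"rx": 0,"ry": 0,"rz": 0},
    {"hand": 0.6,"dx": 0,"dy": 0,"dz": 0,"rx": 0,"ry": 0,"rz": 0},
    {"hand": 0.9,"dx": 0,"dy": 0,"dz": 0,"rx": 0,"ry": 0,"rz": 0},
    {"hand": 0.9,"dx": 0,"dy": 0,"dz": 0,"rx": 0,"ry": 0,"rz": 0},
    {"hand": 0.9,"dx": 0,"dy": 0,"dz": 0,"rx": 0,"ry": 0,"rz": 0},
  ],
)

```text
time_s: 7.7
ee_pos: [0.4982, -0.1357, 0.153]
orientation: [[0.142, 0.99, 0.005], [0.99, -0.142, 0.003], [0.004, 0.005, -1.0]]
force: [0.5, 0.2, 0.3]
width: 0.077
```

Emit:
jog_arm(
  deltas=[
    {"hand": 0.9,"dx": 0,"dy": 0,"dz": -2,"rx": 0,"ry": 0,"rz": 0},
    {"hand": 0.9,"dx": 0,"dy": 0,"dz": -5,"rx": 0,"ry": 0,"rz": 0},
    {"hand": 0.9,"dx": 0,"dy": 0,"dz": -9,"rx": 0,"ry": 0,"rz": 0},
    {"hand": 0.9,"dx": 0,"dy": 0,"dz": -13,"rx": 0,"ry": 0,"rz": 0},
    {"hand": 0.9,"dx": 0,"dy": 0,"dz": -13,"rx": 0,"ry": 0,"rz": 0},
  ],
)

```text
time_s: 8.32
ee_pos: [0.499, -0.1366, 0.2864]
orientation: [[0.142, 0.99, 0.012], [0.99, -0.142, 0.001], [0.003, 0.012, -1.0]]
force: [-0.0, -0.3, -0.7]
width: 0.0766
```

```bash
python3 -c "
from h import *
plan([.4964,-.1334,.1526],82)
s=snap('wrist','w7.png')
s=snap('side','s7.png')
im=s['image'];cv2.imwrite('pics/s7c.png',cv2.resize(im[140:290,200:350],None,fx=4,fy=4))
hsv=cv2.cvtColor(im,cv2.COLOR_BGR2HSV);H,S,V=cv2.split(hsv)
o=(H>=4)&(H<=17)&(S>180)&(V>140); o[:150]=0;o[290:]=0
ys,xs=np.where(o)
P=np.array([bydepth(s,u,v) for u,v in zip(xs,ys)]);P=P[(P[:,2]>.12)&(P[:,2]<.2)]
print(len(P),np.percentile(P,[2,50,98],axis=0).round(4)); c=P[:,:2]-P[:,:2].mean(0);print(np.linalg.svd(c)[2][0])
"
```

```text
t 8.325 pos [ 0.499  -0.1366  0.2864] yaw 81.81 F [-0.  -0.3 -0.7] M [ 0.02 -0.06  0.03] w 0.0766 q6 -8.6
d cm [ 0.24 -0.46 13.38] r deg [ 0.7  -0.14 -0.19]
102 [[ 0.4874 -0.1838  0.1522]
 [ 0.5003 -0.1376  0.158 ]
 [ 0.5132 -0.0827  0.1644]]
[-0.15247855 -0.98830678]
```

View pics/s7c.png

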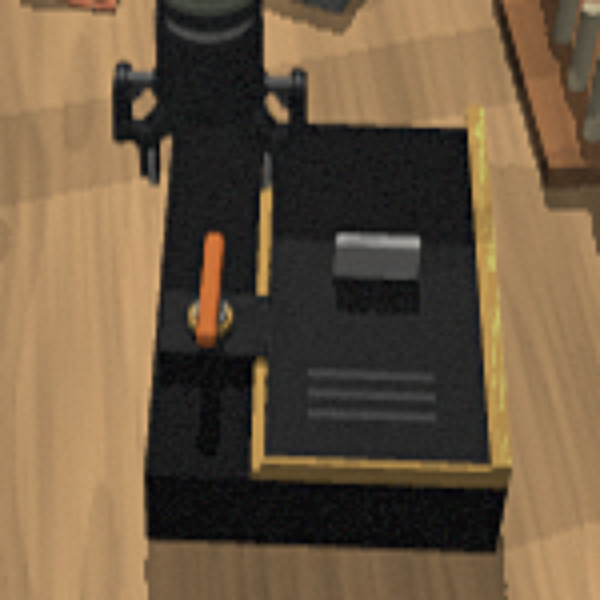

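View pics/w7.png

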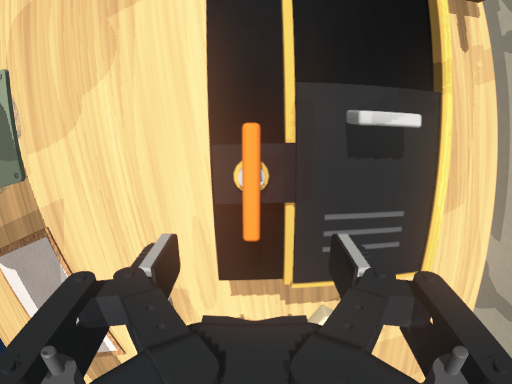

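The handle's yaw is 81.2° against a cabinet yaw of -7°, so it has turned about 88°. Its top is at z ≈ 0.16, so it's down. The door meets the end strip and the gripper is clear.

```bash
python3 -c "
from h import *
print(bot.job_done())"
```

```text
the job is handed in; nothing more can be done
None
```

The door is shut and locked by the toggle, and the job is handed in; the interface reports no verdict. I did it with one grasp of the orange handle: turned it about 25° into line with the slot, then dragged the door about 66 mm to its stop (9 N). I then pushed the toggle down about 21.5 mm until it bottomed (17 N), turned it 88° counter-clockwise, let go and lifted clear. It took about 8.4 s of the 72 s allowed.

**Last checks:**
- **Door:** it sits against the end strip in the side and wrist views.
- **Handle:** it points along the track, about 88° (1.54 rad) from the slot's direction. The side camera's depth puts its surface at z 0.152–0.164, which fits the fully down position.
- **Gripper:** it is open and about 13 cm above, with the force reading near zero.
- **Other things on the table:** I did not measure them again at the end. The arm's path stayed well above them, and no force reading after a move suggested contact.

No checks failed. The wrist force put the shaft within about 2 mm of where I gripped, and the tool drifted by about that much during the turn without side forces above 4 N.

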